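# Hang the lift-off gate on the ink-bottle caddy

### The arm

A 6-joint arm with a two-finger parallel gripper is mounted at the origin on the work surface. World frame = base frame: x ahead of the robot, y to its left, z up, the work surface at z = 0. Lengths are in mm, angles in rad, forces in N, time in s.
With the tool pointing down it reaches from about 275 to 975 mm from the base axis. Payload 8.4 kg.
Tool frame: the origin (TCP) lies midway between the tips of the shut fingers; the grasp point (between the pads) lies 19 mm behind it; z points along the fingers, y is the line along which they close (so a half turn about z gives the same grasp; the last joint's range is limited). The gripper opens to 92 mm and grips with 3 to 60 N. Pads are 20 mm wide; open, the fingers measure 128 mm over their backs; the gripper's body (75 mm by 189 mm) begins 69 mm behind the grasp point.
Start: joints at [-1.148, 0.353, 1.633, -0, 1.155, -0.002], TCP at [257.585, -569.454, 214.583] pointing down, gripper open.
Joint ranges: [-2.63, 2.63], [-0.92, 2.1], [0.06, 2.66], [-1.3, 4.44], [0, 2.69], [-3.02, 3.02]. Speed limits (rad/s): [2.22, 2.22, 2.79, 3.14, 3.14, 3.14].

### API

Orientations are given as a unit quaternion [x, y, z, w].
In Python, from station import robot, vision, workorder gives the robot as it stands.
- The arm moves only by the tool step_arm, never from a script. Its argument "deltas" is a list of rows, each a list of 3 entries, a list of its own where there are three numbers: the shift along the tool's x, y, z in mm, then the turn about the tool's z in degrees, then the opening, from 0 (shut) to 1 (fully open). In form: [[[tx, ty, tz], twist, jaw], ...]. A call has 1 to 5 rows; each row is the pose to reach, as a shift and turn from the pose commanded when the call began, along the tool's axes at that moment; what a row does not reach only later rows make up. A row lasts 1/12 s, in which the tool goes at most 41.7 mm and 7.16 degrees, less where a joint would pass 70% of its speed; a pose out of reach is approached as far as the arm can. A call with a gripper value outside its range is refused whole. The fingers move at their own pace and stop on an object; the grip force is fixed at half the most. Time passes only in rows, so rows that repeat a pose let the fingers close. It gives the time, the measured TCP pose, the force, the opening and the grip force at its end, in the units of the state.
- robot.sense(): the state, without advancing time (a new reading comes with each control period).
- vision.get_image(name): name is "side" or "top"; returns a dict with "color" (480x640x3 uint8, red, green, blue), "K" (3x3 intrinsics, pixels), "k1" (the pictures are not rectified: a ray, as slopes to the right and down, at radius r is drawn at 1 + k1 r^2 times it, then the intrinsics apply), "T" (4x4, takes a point from camera to world coordinates). Camera axes: x right, y down, z forward; pixel columns grow to the right and rows downward; lengths in mm; the calibration is good to about 2 mm. A picture is of the moment at which its call begins. There is no depth.
- workorder.close_job(): hands the job in; it is judged then, once.
The state is a dict: "time": time; "q": joint angles; "joint_vel": joint speeds; "tau": joint torques, N m; "tcp_pos": TCP position; "eef_rot": TCP orientation; "force": force on the tool from outside, world axes, zero at the start; "wrist_torque": the same for the moment, N m; "opening": finger opening in mm; "grip_force": force on a finger pad.
Only numpy, scipy, OpenCV 4.12 (cv2) and the standard library are available. Lean on these libraries where they do the work, as an engineer would, in place of code of your own. Each camera call takes 0.05 s, during which the arm holds its last target. There are 200 camera calls.

### The job

Take the loose wooden gate out of its stand, hang it on the ink-bottle caddy by lowering both of its hinge sockets onto the two upright pins until it is fully home, then leave it shut across the open front, resting free. Feel for the pins gently instead of forcing the gate down, and leave the palette, the ink jar and the scale where they are.

Things in the scene. Friction and masses are not known exactly. Their poses are not given: they have to be found in the camera images.
- leaf: Loose gate: upright wooden leaf 12 mm thick, 140 mm high, 0.25 to 0.45 kg, two steel hinge knuckles on one upright edge. Origin: on the vertical socket axis, level with the leaf's lower edge. z up; the leaf runs along its -y, from 11 to 150 mm off that axis; thickness along x, centred on 0. A small knob stands 28 mm out of its outer face (-x), 132 mm from the axis, 75 mm up.
- socket (a point): On the socket axis at the underside of the gate's lower knuckle, 20 mm above the gate's lower edge; the upper knuckle's underside is 80 mm higher. Knuckles are 22 x 22 mm, 14 mm high, each with a round 11.4 mm through hole.
- leaf_top (a point): Middle of the gate's top edge, 80 mm from the socket axis along the gate's -y, about above its centre of mass. Here it can be pinched from above across its thickness; the faces are bare from 25 to 120 mm off the axis. A push on the knuckles can make the gate pitch in the grip.
- leaf_edge (a point): Middle of the gate's free upright edge: 150 mm from the socket axis along its -y, 70 mm above its lower edge.
- stand: White fixed stand, 70 x 130 mm, with a 15 mm slot along its y between two rails (tops 22 mm above the table). The gate waits upright in the slot, on a floor 8 mm above the table, and lifts straight out. Origin: centre of underside.
- rack: Ink-bottle caddy, fixed, 165 x 184 mm, two 126 mm posts at its front corners, side walls 90 mm, open top and front (its own -x); bottles 72 mm high at the back. Origin: underside, mid-width; y runs along the front, to the left seen from the robot. Its 10 mm floor reaches under the gate. Hinge post at the front's +y end. The hung gate turns with little friction and stays where it is left.
- stop_face (a point): On the stop jamb at the -y end of the caddy's front, 66 mm before the origin, 90 mm up. Shut, the gate's inner face is within about 1 mm of the jamb and the gate's axes are parallel to the caddy's. It swings open outward (its yaw decreases), to beyond 90 degrees.
- hinge_nominal (a point): Seat of the lower hinge pin at mid adjustment: 42 mm above the table, 73 mm before the caddy's origin (-x), 75 mm to +y. The steel hinge strip is clamped tight in horizontal slots: the real pins stand up to 6 mm to either side of here along the caddy's y (true in x and z). This shift is not measured: see or feel it. Home, the gate's lower edge is 22 mm above the table.
- hinge_upper (a point): The same for the upper pin, 80 mm above. Pins: upright, 9 mm thick, 18 mm high, flat tips, on 17 mm round bosses 8 mm high, each necked to the strip, whose face is 19 mm behind the axis (+x). Home, the knuckles sit on the bosses. Bring the gate in sideways, 19 to 55 mm above home: lower, it hits the pins; higher, the lower knuckle hits the upper boss.
- palette: Flower-shaped white palette, 100 mm across, 13 mm high, loose; leave it alone. Origin: centre of underside.
- ink_jar: Green glass ink jar, 56 mm across, 62 mm high, loose; leave it alone. Origin: centre of underside.
- scale: Grey pocket scale, 130 x 90 x 22 mm, loose; leave it alone. Origin: centre of underside.
Mind the look-alikes: they are no part of the job. Of the things shaped like the leaf, the wooden one is meant.

How it is judged (in metres and radians):
On the way:
1. the gate is hung: both sockets fully home on the pins, at any swing angle (horizontal distance between leaf and hinge_nominal below 0.009 m and height (world z) of leaf between 0.018 and 0.026 m and angle between leaf's own z axis and vertical below 0.07 rad), for 0.2 s.
At the end, for the whole second after the job is handed in: The gate hangs upright (within 4 degrees) with both sockets fully down on the pins (lower edge 18 to 26 mm above the table, socket axis within 9 mm of the middle of the adjustment range), shut with its free edge within 14 mm of the shut position, and at rest (all of step 1 and x of leaf_edge in the frame of rack between -0.087 and -0.055 m and y of leaf_edge in the frame of rack below 0 m and linear speed of leaf below 0.02 m/s and angular speed of leaf below 0.1 rad/s); the robot touches nothing.
It fails at once if the gate is forced or slammed against the caddy or its hinge pins (over 60 N) (contact force between leaf and rack above 60 N).
It fails at once if the palette, the ink jar or the scale is shoved away (30 mm) (distance of any of palette, ink_jar, scale from where it was at the start of the episode above 0.03 m).
It also fails if it takes over 72 s, if anything falls off the work surface, if the arm or the gripper's body presses on something with over 40 N, if the wrist force passes 120 N, or if a joint passes its speed limit or range.

## Working session

There is one attempt and no reset: what is moved stays moved. The work goes in short steps, Python scripts to look and compute and a tool call to move; the robot and the scene stay as the last step left them, time stands still between calls to the robot, and variables do not carry over. Pictures are saved under pics/ and viewed, at most 10 in all, crops included, and the job is handed in when it is done.

Besides the shell and the picture viewer there is one more tool, called after ">>>" by a JSON object that holds its "method" and its "body", one argument or row to a line. step_arm: Moves the arm, as the interface text tells. Its arguments: {"type":"object","properties":{"deltas":{"type":"array"}},"required":["deltas"]}

```bash
mkdir -p pics; ls
cat > h.py <<'E'
import numpy as np, cv2
from station import robot, vision, workorder
def snap(n,f=None):
    im=vision.get_image(n)
    np.savez(f'pics/{f or n}.npz',**{k:np.asarray(v) for k,v in im.items()})
    cv2.imwrite(f'pics/{f or n}.png',im['color'][:,:,::-1]); return im
def load(f): return dict(np.load(f'pics/{f}.npz'))
def dist(im): return np.array([float(im['k1']),0,0,0,0])
def ray(im,u,v):
    K=np.asarray(im['K'],float); d=((u-K[0,2])/K[0,0],(v-K[1,2])/K[1,1])
    rd=np.hypot(*d); r=rd
    for _ in range(50): r=rd/(1+float(im['k1'])*r*r)
    s=r/rd if rd else 1
    T=np.asarray(im['T']); return T[:3,3],T[:3,:3]@np.array([d[0]*s,d[1]*s,1])
def atz(im,u,v,z):
    o,d=ray(im,u,v); return o+d*(z-o[2])/d[2]
def proj(im,P):
    T=np.asarray(im['T']); c=(np.asarray(P,float).reshape(-1,3)-T[:3,3])@T[:3,:3]
    x=c[:,:2]/c[:,2:]; x=x*(1+float(im['k1'])*(x**2).sum(1,keepdims=True)); K=np.asarray(im['K'],float)
    return x*[K[0,0],K[1,1]]+[K[0,2],K[1,2]]
def tri(ims,uvs):
    A=0;b=0
    for im,uv in zip(ims,uvs):
        o,d=ray(im,*uv); d=d/np.linalg.norm(d); M=np.eye(3)-np.outer(d,d); A=A+M; b=b+M@o
    return np.linalg.solve(A,b)
E
python3 - <<'E'
from h import *
for n in('side','top'):
    i=snap(n); print(i['K'],i['k1'],np.round(i['T'],3))
s=robot.sense(); print(s)
E
```

```text
pics
[[461.52034402   0.         308.59751047]
 [  0.         461.52034402 245.06072281]
 [  0.           0.           1.        ]] -0.07901971344746331 [[-9.96000e-01 -7.10000e-02  5.30000e-02  4.93211e+02]
 [-8.60000e-02  6.15000e-01 -7.84000e-01  6.87555e+02]
 [ 2.30000e-02 -7.85000e-01 -6.19000e-01  6.63619e+02]
 [ 0.00000e+00  0.00000e+00  0.00000e+00  1.00000e+00]]
[[445.60560949   0.         320.46231481]
 [  0.         445.60560949 240.3834171 ]
 [  0.           0.           1.        ]] -0.09754238340634469 [[ 2.400000e-02 -9.960000e-01  8.900000e-02  4.572650e+02]
 [-1.000000e+00 -2.300000e-02  4.000000e-03 -2.587000e+00]
 [-2.000000e-03 -8.900000e-02 -9.960000e-01  1.086363e+03]
 [ 0.000000e+00  0.000000e+00  0.000000e+00  1.000000e+00]]
{'time': 0.1, 'q': array([-1.14840200e+00,  3.53598972e-01,  1.63401949e+00, -7.12099621e-07,
        1.15518962e+00, -2.41175843e-03]), 'joint_vel': array([ 9.31863580e-04, -3.79904399e-03, -1.77579310e-03, -6.42628160e-05,
       -7.96758712e-04,  9.10833557e-04]), 'tau': array([ 1.48094846e-04, -5.94903803e+01, -3.34931731e+01,  6.98823086e-02,
        1.83140655e-02, -9.94100333e-06]), 'tcp_pos': array([ 257.41038887, -569.06789144,  213.94345091]), 'eef_rot': array([ 9.77526943e-01,  2.10809645e-01, -1.26997859e-04, -5.94298845e-04]), 'force': array([0.20761211, 0.08190017, 0.37856086]), 'wrist_torque': array([-0.01724578, -0.05154924,  0.06089305]), 'grip_force': 0.0, 'opening': 91.52971225040301}
```

View pics/top.png

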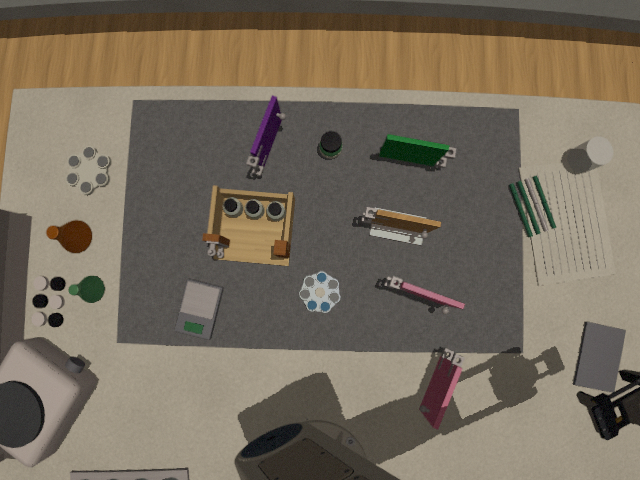

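View pics/side.png

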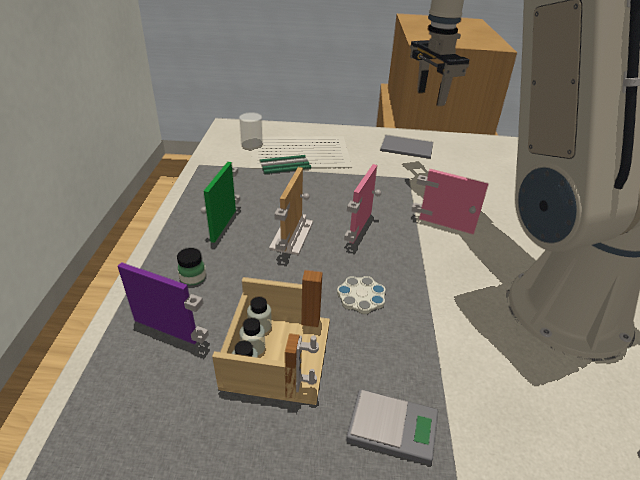

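Candidates for the gate, by top-view pixel: wooden (402,220), green (415,150), purple (265,135), pink (425,293), crimson (442,390). The wooden one, in the white stand, fits the description. A close crop will check it.

Run:
```python
from h import *
t=load('top')['color'][:,:,::-1]; s=load('side')['color'][:,:,::-1]
f=lambda a,x,y,w,h,k:cv2.resize(a[y:y+h,x:x+w],None,fx=k,fy=k,interpolation=cv2.INTER_CUBIC)
A=f(t,350,195,100,60,4); B=f(t,195,180,110,95,4)[:360,:400]
C=f(s,265,160,60,100,4)[:,:240];D=f(s,265,300,75,110,5)
o=np.zeros((600,800,3),np.uint8)
o[:240,:400]=A; o[240:600,:400]=B[:360]; 
o[:400,400:640]=C
cv2.imwrite('pics/c1.png',o)
cv2.imwrite('pics/c2.png',f(s,205,260,130,150,4)[:600])
```

```text
(no output)
```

View pics/c1.png

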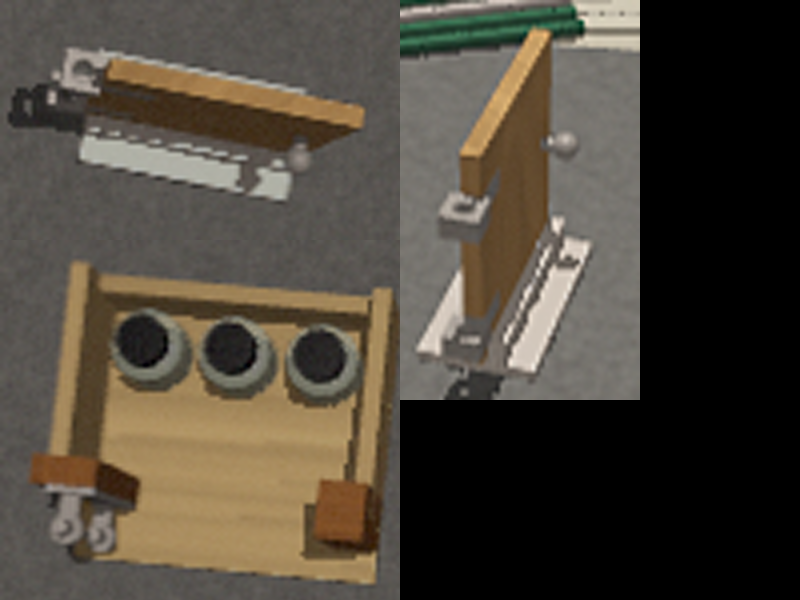

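View pics/c2.png

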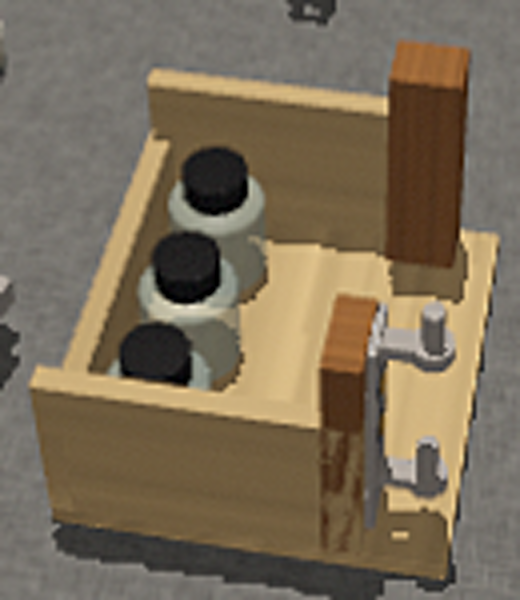

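Run:
```python
from h import *
t=load('top'); s=load('side')
A=lambda U,V:((U+.5)/4-.5+350,(V+.5)/4-.5+195)
B=lambda U,V:((U+.5)/4-.5+195,(V-240+.5)/4-.5+180)
C=lambda U,V:((U-400+.5)/4-.5+265,(V+.5)/4-.5+160)
D=lambda U,V:((U+.5)/4-.5+205,(V+.5)/4-.5+260)
r=lambda x:np.round(x,1)
print('leaf top');
for p in[(112,60),(106,83),(363,106),(359,128)]: print(r(atz(t,*A(*p),148)))
print('side top');
for p in[(462,155),(483,158),(533,29),(552,34)]: print(r(atz(s,*C(*p),148)))
print('hole top',r(atz(t,*A(86,71),122)),'side',r(atz(s,*C(465,205),122)))
print('up pin',r(atz(t,*B(65,525),140)),r(atz(s,*D(433,311),140)),r(tri([t,s],[B(65,525),D(433,311)])))
print('lo pin',r(atz(t,*B(103,527),60)),r(atz(s,*D(427,443),60)),r(tri([t,s],[B(103,527),D(427,443)])))
print('floor front',r(atz(t,*B(82,558),10)),r(atz(t,*B(374,583),10)))
print('side floor front',r(atz(s,*D(497,237),10)),r(atz(s,*D(446,580),10)))
print('wall back outer',r(atz(t,*B(75,262),90)),r(atz(t,*B(391,290),90)))
print('left wall outer ',r(atz(t,*B(50,452),90)))
print('stop post',[r(atz(t,*B(*p),126)) for p in[(320,480),(370,485),(366,545),(315,541)]])
print('side stop post',[r(atz(s,*D(*p),126)) for p in[(398,42),(469,47),(461,88),(388,83)]])
print('hinge post',[r(atz(t,*B(*p),126)) for p in[(36,454),(100,459),(96,489),(31,483)]])
print('side hinge post',[r(atz(s,*D(*p),126)) for p in[(337,296),(378,299),(363,374),(320,370)]])
print('stand',[r(atz(t,*A(*p),22)) for p in[(80,160),(288,200)]])
```

```text
leaf top
[ 609.5 -118.8  148. ]
[ 597.1 -115.7  148. ]
[ 588.2 -253.8  148. ]
[ 576.3 -251.6  148. ]
side top
[ 609.6 -113.8  148. ]
[ 598.5 -112.2  148. ]
[ 587.2 -252.2  148. ]
[ 575.8 -247.7  148. ]
hole top [ 607.3 -107.8  122. ] side [ 607.4 -106.4  122. ]
up pin [513.5 235.6 140. ] [513.3 241.7 140. ] [513.7 237.  134.4]
lo pin [517.6 233.4  60. ] [513.3 241.3  60. ] [515.9 235.2  52. ]
floor front [501.4 257.   10. ] [490.7  78.7  10. ]
side floor front [491.5  82.3  10. ] [502. 270.  10.]
wall back outer [667.2 249.6  90. ] [654.5  68.   90. ]
left wall outer  [557.6 258.6  90. ]
stop post [array([542.1, 100.9, 126. ]), array([540.1,  73.7, 126. ]), array([507.5,  74.8, 126. ]), array([509. , 102.5, 126. ])]
side stop post [array([541.2,  78.8, 126. ]), array([509.9,  78.6, 126. ]), array([511.6, 105.4, 126. ]), array([543. , 105.8, 126. ])]
hinge post [array([552.7, 256.9, 126. ]), array([550.8, 221.5, 126. ]), array([534.4, 222.9, 126. ]), array([536.8, 258.9, 126. ])]
side hinge post [array([550.6, 226.3, 126. ]), array([535. , 226.1, 126. ]), array([536.8, 262.1, 126. ]), array([552.6, 262. , 126. ])]
stand [array([ 568.7, -115.8,   22. ]), array([ 547.5, -241.7,   22. ])]
```

The wooden gate is at top (402,220), with its knuckles at (371,213) and its knob toward the robot. It sits in the white stand. The pins are at about (211,251) upper and (221,252) lower in the top view, and (313,338) upper and (311,370) lower in the side view. Next I work out the moves.

```bash
cat >> h.py <<'E'
def shift(c,yaw,tgt):
    "tool-frame shift; yaw=angle of tool x in deg, tool down"
    a=np.radians(yaw); d=np.subtract(tgt,c)
    return np.round([d[0]*np.cos(a)+d[1]*np.sin(a), d[0]*np.sin(a)-d[1]*np.cos(a), -d[2]],1)
def st():
    s=robot.sense(); q=s['eef_rot']; yaw=np.degrees(2*np.arctan2(q[1],q[0]))
    from scipy.spatial.transform import Rotation as R
    print('t',round(s['time'],2),'tcp',np.round(s['tcp_pos'],2),'yaw',round(yaw,2),'tilt z',np.round(R.from_quat(q).as_matrix()[:,2],4),'F',np.round(s['force'],1),'M',np.round(s['wrist_torque'],2),'open',round(s['opening'],1),'grip',round(s['grip_force'],1)); return s
E
python3 - <<'E'
from h import *
c=np.array([257.6,-569.5,214.6]); t=np.array([592.8,-183.2,214.6])
print(shift(c,24.35,c+(t-c)*.4)); print(shift(c+(t-c)*.4,24.35+30,c+(t-c)*.8))
E
```

```text
[185.9 -85.5  -0. ]
[203.7  18.9  -0. ]
```

>>> {"method": "step_arm", "body": {
  "deltas": [
    [[37,-17,0],-6,1],
    [[74,-34,0],-12,1],
    [[111,-51,0],-18,1],
    [[149,-68,0],-24,1],
    [[186,-85,0],-30,1]
  ]
}}

```text
time: 0.52
tcp_pos: [392.8, -413.6, 214.3]
eef_rot: [0.889, 0.459, -0.0, -0.0]
force: [0.8, -0.1, -0.7]
opening: 92.1
grip_force: 0.0
```

>>> {"method": "step_arm", "body": {
  "deltas": [
    [[40,4,0],-6,1],
    [[80,8,0],-12,1],
    [[121,11,0],-18,1],
    [[162,15,0],-24,1],
    [[202,19,0],-26.6,1]
  ]
}}

```text
time: 0.93
tcp_pos: [526.0, -260.3, 214.4]
eef_rot: [0.759, 0.651, -0.0, -0.0]
force: [0.1, -0.5, -0.1]
opening: 91.9
grip_force: 0.0
```

Run:
```python
from h import *
s=st(); print(shift(s['tcp_pos'],80.95,[592.8,-183.2,214.6]))
```

```text
t 0.93 tcp [ 526.05 -260.35  214.38] yaw 81.29 tilt z [-4.e-04  2.e-04 -1.e+00] F [ 0.1 -0.5 -0.1] M [-0.09 -0.11 -0.02] open 91.9 grip 0.0
[86.7 53.8 -0.2]
```

>>> {"method": "step_arm", "body": {
  "deltas": [
    [[29,18,0],0.3,1],
    [[58,36,0],0.3,1],
    [[87,54,0],0.3,1],
    [[87,54,20],0.3,1],
    [[87,54,20],0.3,1]
  ]
}}

```text
time: 1.35
tcp_pos: [591.5, -182.7, 191.5]
eef_rot: [0.762, 0.648, -0.001, -0.002]
force: [-0.9, 0.7, -1.2]
opening: 91.6
grip_force: 0.0
```

Run:
```python
from h import *
s=st(); print(shift(s['tcp_pos'],80.95,[592.8,-183.2,105]))
i=snap('side','g1'); j=snap('top','g2')
im=np.vstack([cv2.resize(a['color'][y:y+150,x:x+200,::-1],None,fx=2,fy=2,interpolation=cv2.INTER_CUBIC) for a,x,y in((i,200,120),(j,300,130))])
cv2.imwrite('pics/c3.png',im)
```

```text
t 1.35 tcp [ 591.54 -182.74  191.49] yaw 80.81 tilt z [-0.0041  0.0013 -1.    ] F [-0.9  0.7 -1.2] M [0.01 0.01 0.03] open 91.6 grip 0.0
[-0.3  1.3 86.5]
```

View pics/c3.png

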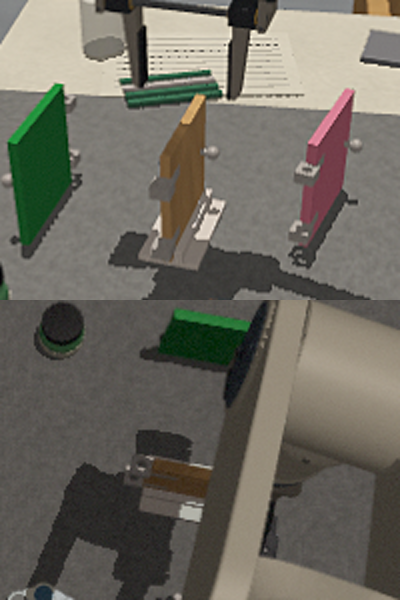

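In the side view the fingers, at about (270,160) and (317,168), straddle the wooden leaf, whose top is at about (292,172). I can lower and grip.

>>> {"method": "step_arm", "body": {
  "deltas": [
    [[0,0,25],0,1],
    [[0,0,50],0,0.6],
    [[0,1,75],0,0.5],
    [[0,1,86],0,0.4],
    [[0,1,86],0,0.3]
  ]
}}

```text
time: 1.87
tcp_pos: [591.2, -185.5, 106.6]
eef_rot: [0.763, 0.647, -0.001, -0.002]
force: [-0.1, -0.6, 0.3]
opening: 67.2
grip_force: 0.0
```

>>> {"method": "step_arm", "body": {
  "deltas": [
    [[0,0,0],0,0],
    [[0,0,0],0,0],
    [[0,0,0],0,0],
    [[0,0,0],0,0],
    [[0,0,0],0,0]
  ]
}}

```text
time: 2.28
tcp_pos: [593.8, -185.2, 109.6]
eef_rot: [0.762, 0.647, 0.0, 0.001]
force: [1.2, 0.2, 0.0]
opening: 33.9
grip_force: 0.0
```

>>> {"method": "step_arm", "body": {
  "deltas": [
    [[0,0,0],0,0],
    [[0,0,0],0,0],
    [[0,0,0],0,0]
  ]
}}

```text
time: 2.53
tcp_pos: [593.3, -185.0, 108.7]
eef_rot: [0.762, 0.647, 0.0, 0.0]
force: [-0.2, 0.2, 0.0]
opening: 13.8
grip_force: 0.0
```

Run:
```python
from h import *
s=st()
```

```text
t 2.53 tcp [ 593.3  -185.04  108.7 ] yaw 80.64 tilt z [ 1.e-04 -0.e+00 -1.e+00] F [-0.2  0.2  0. ] M [-0.02 -0.08 -0.  ] open 13.8 grip 0.0
```

>>> {"method": "step_arm", "body": {
  "deltas": [
    [[0,0,0],0,0],
    [[0,0,0],0,0],
    [[0,0,0],0,0],
    [[0,0,0],0,0],
    [[0,0,0],0,0]
  ]
}}

```text
time: 2.95
tcp_pos: [593.4, -185.0, 108.7]
eef_rot: [0.762, 0.647, 0.0, 0.0]
force: [-0.2, 0.4, 2.0]
opening: 11.5
grip_force: 30.0
```

Run:
```python
from h import *
s=st()
```

```text
t 2.95 tcp [ 593.36 -185.05  108.69] yaw 80.64 tilt z [ 2.e-04 -0.e+00 -1.e+00] F [-0.2  0.4  2. ] M [ 0.08 -0.07 -0.03] open 11.5 grip 30.0
```

>>> {"method": "step_arm", "body": {
  "deltas": [
    [[0,0,-8],0,0],
    [[0,0,-20],0,0],
    [[0,0,-40],0,0],
    [[0,0,-70],0,0],
    [[0,0,-100],0,0]
  ]
}}

```text
time: 3.37
tcp_pos: [591.8, -184.7, 209.5]
eef_rot: [0.762, 0.647, -0.001, -0.001]
force: [0.3, 0.1, -3.4]
opening: 11.7
grip_force: 30.0
```

>>> {"method": "step_arm", "body": {
  "deltas": [
    [[0,0,-25],0,0],
    [[0,0,-50],0,0],
    [[0,0,-70],0,0],
    [[0,0,-80],0,0],
    [[0,0,-80],0,0]
  ]
}}

```text
time: 3.78
tcp_pos: [593.9, -185.3, 291.6]
eef_rot: [0.762, 0.647, 0.001, 0.002]
force: [-0.9, 0.0, -3.2]
opening: 11.8
grip_force: 30.0
```

Run:
```python
from h import *
s=st()
a=np.radians(-3.6); y=np.array([-np.sin(a),np.cos(a)]); x=np.array([np.cos(a),np.sin(a)])
pin=np.array([515,237.5]); g=pin-80*y-60*x
print(g)
c=s['tcp_pos']; t=np.array([*g,c[2]])
print(shift(c,80.64,t), shift(c,80.64,c+(t-c)*.5), shift(c+(t-c)*.5,84,t))
```

```text
t 3.78 tcp [ 593.89 -185.35  291.56] yaw 80.64 tilt z [ 0.0034 -0.0012 -1.    ] F [-0.9  0.  -3.2] M [-0.11 -0.08  0.05] open 11.8 grip 30.0
[450.09515473 161.4252929 ]
[ 318.8 -198.3   -0. ] [159.4 -99.1  -0. ] [164.9 -89.6  -0. ]
```

>>> {"method": "step_arm", "body": {
  "deltas": [
    [[25,-16,0],-1,0],
    [[60,-37,0],-2,0],
    [[95,-59,0],-3,0],
    [[130,-81,0],-3.4,0],
    [[159,-99,0],-3.4,0]
  ]
}}

```text
time: 4.2
tcp_pos: [518.7, -10.2, 286.9]
eef_rot: [0.743, 0.67, -0.001, -0.001]
force: [1.8, 0.7, -3.9]
opening: 11.8
grip_force: 30.0
```

>>> {"method": "step_arm", "body": {
  "deltas": [
    [[33,-18,0],-1,0],
    [[66,-36,0],-2,0],
    [[99,-54,0],-2.4,0],
    [[132,-72,0],-2.4,0],
    [[150,-81,0],-2.4,0]
  ]
}}

```text
time: 4.62
tcp_pos: [453.5, 147.9, 287.2]
eef_rot: [0.728, 0.685, -0.001, -0.001]
force: [0.2, 0.7, -4.5]
opening: 11.6
grip_force: 30.0
```

>>> {"method": "step_arm", "body": {
  "deltas": [
    [[8,-5,0],0,0],
    [[14,-9,0],0,0],
    [[14,-9,0],0,0],
    [[14,-9,0],0,0]
  ]
}}

```text
time: 4.95
tcp_pos: [448.3, 159.3, 288.1]
eef_rot: [0.729, 0.685, -0.001, 0.0]
force: [0.9, 0.6, -3.2]
opening: 12.1
grip_force: 30.0
```

Run:
```python
from h import *
s=st(); print(shift(s['tcp_pos'],86.4,[450,161.4,160]))
```

```text
t 4.95 tcp [448.29 159.35 288.11] yaw 86.45 tilt z [-7.e-04 -8.e-04 -1.e+00] F [ 0.9  0.6 -3.2] M [-0.07 -0.09  0.05] open 12.1 grip 30.0
[  2.2   1.6 128.1]
```

>>> {"method": "step_arm", "body": {
  "deltas": [
    [[2,1,30],0,0],
    [[2,1,65],0,0],
    [[2,1,100],0,0],
    [[2,1,125],0,0],
    [[2,1,125],0,0]
  ]
}}

```text
time: 5.37
tcp_pos: [446.6, 159.5, 158.9]
eef_rot: [0.729, 0.684, -0.004, -0.002]
force: [-1.4, -0.5, -3.6]
opening: 12.0
grip_force: 30.0
```

>>> {"method": "step_arm", "body": {
  "deltas": [
    [[0,0,0],0,0],
    [[0,0,0],0,0],
    [[0,0,0],0,0]
  ]
}}

```text
time: 5.62
tcp_pos: [451.1, 162.1, 165.5]
eef_rot: [0.729, 0.685, 0.001, 0.001]
force: [0.1, 1.3, -3.0]
opening: 12.1
grip_force: 30.0
```

Run:
```python
from h import *
s=st()
i=snap('side','n1'); j=snap('top','n2')
f=lambda a,x,y,w,h,k:cv2.resize(a['color'][y:y+h,x:x+w,::-1],None,fx=k,fy=k,interpolation=cv2.INTER_CUBIC)
im=np.hstack([f(i,260,260,130,150,4)[:500],np.zeros((500,0,3),np.uint8)])
b=f(j,190,230,70,60,4)
o=np.zeros((600,800,3),np.uint8); o[:600,:520]=f(i,260,260,130,150,4); o[:240,520:800]=b
cv2.imwrite('pics/c4.png',o)
```

```text
t 5.62 tcp [451.11 162.1  165.52] yaw 86.4 tilt z [ 0.0031  0.001  -1.    ] F [ 0.1  1.3 -3. ] M [-0.04 -0.14  0.03] open 12.1 grip 30.0
```

View pics/c4.png

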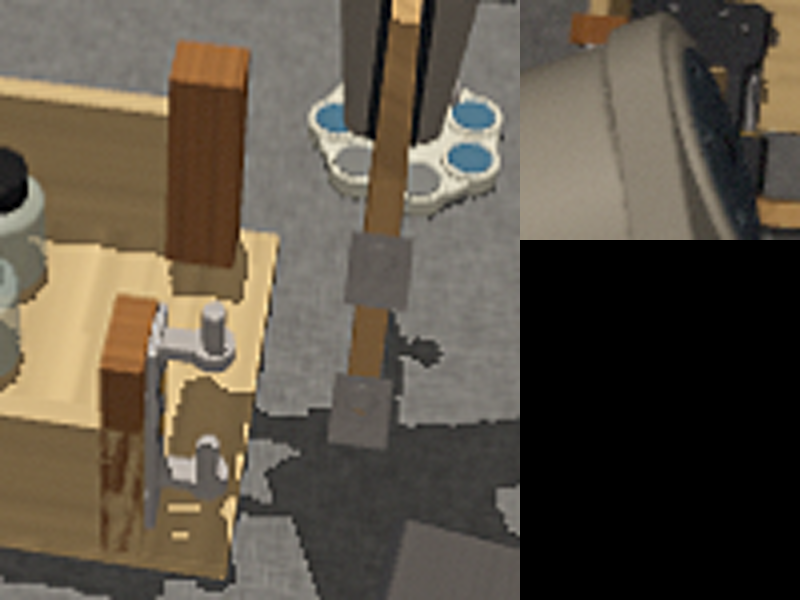

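The side view shows the upper knuckle's underside edge at crop (345..405, 303..312) and the lower one's at (328..387, 441..450). The top view is blocked by the arm. I work out the knuckle axis in the side camera's frame, where the pins came out at (513.3, 241.5).

Run:
```python
from h import *
s=load('n1'); D=lambda U,V:((U+.5)/4-.5+260,(V+.5)/4-.5+260)
r=lambda x:np.round(x,1)
zb=165.5-100.7
for n,pts in dict(lo_under=[(328,441),(387,450),84.8-64.8+zb],up_under=[(345,303),(405,312),100+zb],lo_topback=[(337,372),(393,380),34+zb],up_topback=[(354,232),(412,238),114+zb]).items():
    P=[atz(s,*D(*p),pts[2]) for p in pts[:2]]; print(n,r(P[0]),r(P[1]),r(sum(P)/2))
# predicted from model: axis at tcp + 80 along leaf y
a=np.radians(-3.6); y=np.array([-np.sin(a),np.cos(a)]);x=np.array([np.cos(a),np.sin(a)])
ax=np.array([451.1,162.1])+80*y; print('axis pred',ax)
# edges from gray gradients: print predicted corner pixels in crop for overlay
for dy in(75,80,85):
  ax=np.array([451.1,162.1])+dy*y
  for z in(20,34,100,114):
    q=proj(s,[[*(ax+sx*11*x+sy*11*y),zb+z] for sx,sy in((-1,1),(1,1),(1,-1),(-1,-1))]); print(dy,z,r((q-260+.5)*4-.5).tolist())
```

```text
lo_under [466.9 254.   84.8] [444.4 256.   84.8] [455.6 255.   84.8]
up_under [466.4 254.4 164.8] [445.3 256.3 164.8] [455.9 255.4 164.8]
lo_topback [465.1 232.   98.8] [443.6 233.7  98.8] [454.3 232.8  98.8]
up_topback [464.8 233.3 178.8] [444.2 234.  178.8] [454.5 233.7 178.8]
axis pred [456.12324156 241.94213827]
75 20 [[384.3, 433.9], [327.0, 426.3], [332.3, 381.0], [388.4, 388.3]]
75 34 [[387.6, 411.2], [329.5, 403.5], [334.9, 358.1], [391.6, 365.5]]
75 100 [[404.4, 295.2], [342.5, 287.4], [347.8, 241.9], [408.2, 249.4]]
75 114 [[408.3, 268.6], [345.5, 260.7], [350.8, 215.3], [412.0, 222.8]]
80 20 [[383.4, 444.6], [325.7, 436.9], [331.1, 391.1], [387.5, 398.5]]
80 34 [[386.7, 421.9], [328.3, 414.2], [333.7, 368.3], [390.7, 375.7]]
80 100 [[403.5, 305.9], [341.3, 298.0], [346.6, 252.0], [407.4, 259.6]]
80 114 [[407.4, 279.3], [344.2, 271.4], [349.6, 225.4], [411.2, 233.0]]
85 20 [[382.4, 455.4], [324.4, 447.6], [329.9, 401.4], [386.5, 408.8]]
85 34 [[385.7, 432.7], [327.0, 424.9], [332.5, 378.5], [389.8, 386.0]]
85 100 [[402.6, 316.8], [340.0, 308.8], [345.4, 262.3], [406.5, 269.9]]
85 114 [[406.5, 290.2], [343.0, 282.2], [348.4, 235.6], [410.3, 243.3]]
```

>>> {"method": "step_arm", "body": {
  "deltas": [
    [[0,15,0],0,0],
    [[0,30,0],0,0],
    [[0.5,45,0],0,0],
    [[0.5,54,0],0,0],
    [[0.5,58.3,0],0,0]
  ]
}}

```text
time: 6.13
tcp_pos: [509.2, 159.0, 164.4]
eef_rot: [0.729, 0.685, 0.001, 0.0]
force: [-1.5, 0.8, -2.9]
opening: 11.9
grip_force: 30.0
```

>>> {"method": "step_arm", "body": {
  "deltas": [
    [[0,0,4],0,0],
    [[0,0,8],0,0],
    [[0,0,12],0,0],
    [[0,0,15],0,0],
    [[0,0,15],0,0]
  ]
}}

```text
time: 6.55
tcp_pos: [506.7, 158.7, 147.7]
eef_rot: [0.729, 0.685, -0.001, -0.0]
force: [-0.3, 0.3, -4.3]
opening: 11.6
grip_force: 30.0
```

>>> {"method": "step_arm", "body": {
  "deltas": [
    [[0,0,0],0,0],
    [[0,0,0],0,0],
    [[0,0,0],0,0],
    [[0,0,0],0,0]
  ]
}}

```text
time: 6.88
tcp_pos: [507.8, 158.9, 148.8]
eef_rot: [0.729, 0.685, 0.0, 0.0]
force: [-0.4, 0.0, -4.4]
opening: 11.6
grip_force: 30.0
```

Run:
```python
from h import *
s=st(); i=snap('side','p1')
f=lambda a,x,y,w,h,k:cv2.resize(a['color'][y:y+h,x:x+w,::-1],None,fx=k,fy=k,interpolation=cv2.INTER_CUBIC)
cv2.imwrite('pics/c5.png',f(i,275,310,75,100,6))
```

```text
t 6.88 tcp [507.81 158.95 148.82] yaw 86.44 tilt z [ 4.e-04  2.e-04 -1.e+00] F [-0.4  0.  -4.4] M [-0.08 -0.06  0.01] open 11.6 grip 30.0
```

View pics/c5.png

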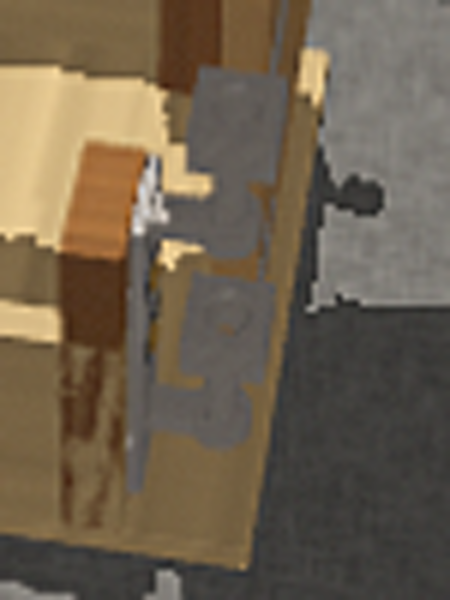

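Run:
```python
from h import *
s=load('p1'); D=lambda U,V:((U+.5)/6-.5+275,(V+.5)/6-.5+310)
r=lambda x:np.round(x,1)
zb=148.8-100.7
for n,(p,q,z) in dict(lo_under=[(178,372),(263,382),20],up_under=[(188,170),(270,185),100],lo_top=[(192,275),(277,285),34],up_top=[(203,66),(287,78),114],lo_hole=[(233,318),(233,318),34]).items():
    P=[atz(s,*D(*k),z+zb) for k in(p,q)]; print(n,r(P[0]),r(P[1]),r(sum(P)/2))
# model overlays of bosses/pins before (file side) : predicted circle outlines for pin at given xy
o=load('side'); k=6
a=np.linspace(0,2*np.pi,80)
img=cv2.resize(o['color'][310:410,275:350,::-1],None,fx=k,fy=k,interpolation=cv2.INTER_CUBIC)
outs=[]
for c in((513.3,241.5),(514.3,239.5)):
    m=img.copy()
    for z,rad in((60,4.5),(140,4.5),(42,8.5),(122,8.5)):
        uv=proj(o,np.c_[c[0]+rad*np.cos(a),c[1]+rad*np.sin(a),0*a+z])
        q=np.round((uv-[275,310]+.5)*k-.5).astype(int); cv2.polylines(m,[q],True,(0,0,255),1)
    outs.append(m[:540,:400])
m=cv2.resize(s['color'][310:410,275:350,::-1],None,fx=k,fy=k,interpolation=cv2.INTER_CUBIC)
cv2.imwrite('pics/c6.png',np.hstack(outs))
```

```text
lo_under [523.9 250.7  68.1] [501.8 251.5  68.1] [512.8 251.1  68.1]
up_under [522.9 250.7 148.1] [502.9 253.2 148.1] [512.9 252.  148.1]
lo_top [522.4 230.   82.1] [500.1 231.   82.1] [511.2 230.5  82.1]
up_top [521.4 229.7 162.1] [500.8 231.4 162.1] [511.1 230.5 162.1]
lo_hole [510.7 242.7  82.1] [510.7 242.7  82.1] [510.7 242.7  82.1]
```

View pics/c6.png

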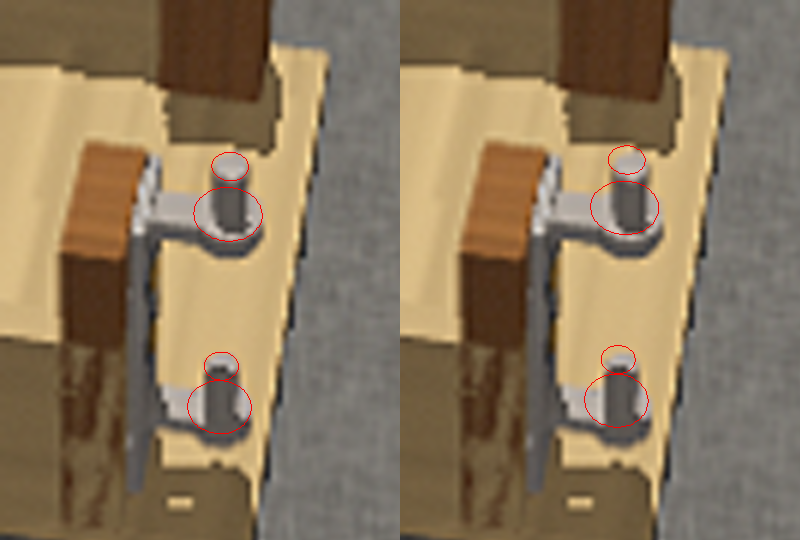

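>>> {"method": "step_arm", "body": {
  "deltas": [
    [[0,1.2,1],0,0],
    [[0,1.2,2.5],0,0],
    [[0,1.2,4],0,0],
    [[0,1.2,5.5],0,0],
    [[0,1.2,6.5],0,0]
  ]
}}

```text
time: 7.35
tcp_pos: [508.8, 158.7, 141.8]
eef_rot: [0.729, 0.685, -0.0, -0.0]
force: [-0.3, -0.2, -4.9]
opening: 11.8
grip_force: 30.0
```

>>> {"method": "step_arm", "body": {
  "deltas": [
    [[0,0,0],0,0],
    [[0,0,0],0,0],
    [[0,0,0.5],0,0],
    [[0,0,1],0,0],
    [[0,0,1],0,0]
  ]
}}

```text
time: 7.77
tcp_pos: [508.9, 158.8, 141.1]
eef_rot: [0.729, 0.685, 0.0, -0.0]
force: [0.2, 0.0, -3.8]
opening: 11.6
grip_force: 30.0
```

Run:
```python
from h import *
s=st()
```

```text
t 7.77 tcp [508.86 158.79 141.07] yaw 86.44 tilt z [ 0.  0. -1.] F [ 0.2  0.  -3.8] M [-0.09 -0.06  0.06] open 11.6 grip 30.0
```

Underside is about 60.4 mm up and the pin tips are at 60, so I feel down gently.

>>> {"method": "step_arm", "body": {
  "deltas": [
    [[0,0,0.5],0,0],
    [[0,0,1],0,0],
    [[0,0,1],0,0]
  ]
}}

```text
time: 8.02
tcp_pos: [508.8, 158.8, 140.0]
eef_rot: [0.729, 0.685, -0.0, -0.0]
force: [-0.2, -0.1, -3.9]
opening: 11.7
grip_force: 30.0
```

>>> {"method": "step_arm", "body": {
  "deltas": [
    [[0,0,0.5],0,0],
    [[0,0,1],0,0],
    [[0,0,1],0,0]
  ]
}}

```text
time: 8.27
tcp_pos: [508.8, 158.8, 139.0]
eef_rot: [0.729, 0.685, -0.0, -0.0]
force: [-0.1, 0.7, -4.0]
opening: 11.9
grip_force: 30.0
```

Run:
```python
from h import *
s=st()
```

```text
t 8.27 tcp [508.82 158.79 138.99] yaw 86.44 tilt z [-1.e-04 -0.e+00 -1.e+00] F [-0.1  0.7 -4. ] M [ 0.01 -0.12 -0.03] open 11.9 grip 30.0
```

>>> {"method": "step_arm", "body": {
  "deltas": [
    [[0,0,0.5],0,0],
    [[0,0,1],0,0],
    [[0,0,1],0,0]
  ]
}}

```text
time: 8.52
tcp_pos: [508.8, 158.8, 138.0]
eef_rot: [0.729, 0.685, -0.0, -0.0]
force: [-0.2, -0.4, -3.8]
opening: 12.0
grip_force: 30.0
```

>>> {"method": "step_arm", "body": {
  "deltas": [
    [[0,0,0.5],0,0],
    [[0,0,1],0,0],
    [[0,0,1],0,0]
  ]
}}

```text
time: 8.77
tcp_pos: [508.8, 158.8, 137.0]
eef_rot: [0.729, 0.685, -0.0, -0.0]
force: [0.7, 0.4, -3.8]
opening: 11.7
grip_force: 30.0
```

Run:
```python
from h import *
s=st()
```

```text
t 8.77 tcp [508.81 158.78 137.  ] yaw 86.44 tilt z [-1.e-04 -0.e+00 -1.e+00] F [ 0.7  0.4 -3.8] M [-0.07 -0.01  0.01] open 11.7 grip 30.0
```

>>> {"method": "step_arm", "body": {
  "deltas": [
    [[0,0,0.7],0,0],
    [[0,0,1.4],0,0],
    [[0,0,2],0,0],
    [[0,0,2],0,0]
  ]
}}

```text
time: 9.1
tcp_pos: [508.8, 158.8, 134.9]
eef_rot: [0.729, 0.685, -0.0, -0.0]
force: [-0.5, 0.0, -4.2]
opening: 11.7
grip_force: 30.0
```

>>> {"method": "step_arm", "body": {
  "deltas": [
    [[0,0,0.7],0,0],
    [[0,0,1.4],0,0],
    [[0,0,2],0,0],
    [[0,0,2],0,0]
  ]
}}

```text
time: 9.43
tcp_pos: [508.8, 158.8, 132.9]
eef_rot: [0.729, 0.685, -0.0, -0.0]
force: [-0.6, -0.3, -4.1]
opening: 11.9
grip_force: 30.0
```

Run:
```python
from h import *
s=st()
```

```text
t 9.43 tcp [508.78 158.8  132.93] yaw 86.44 tilt z [-2.e-04 -0.e+00 -1.e+00] F [-0.6 -0.3 -4.1] M [ 0.01 -0.06  0.04] open 11.9 grip 30.0
```

>>> {"method": "step_arm", "body": {
  "deltas": [
    [[0,0,0.7],0,0],
    [[0,0,1.4],0,0],
    [[0,0,2],0,0],
    [[0,0,3],0,0],
    [[0,0,3],0,0]
  ]
}}

```text
time: 9.85
tcp_pos: [508.8, 158.8, 129.9]
eef_rot: [0.729, 0.685, -0.0, -0.0]
force: [0.1, 0.1, -3.9]
opening: 11.5
grip_force: 30.0
```

>>> {"method": "step_arm", "body": {
  "deltas": [
    [[0,0,0.7],0,0],
    [[0,0,1.4],0,0],
    [[0,0,2],0,0],
    [[0,0,3],0,0],
    [[0,0,3],0,0]
  ]
}}

```text
time: 10.27
tcp_pos: [508.8, 158.8, 126.9]
eef_rot: [0.729, 0.685, -0.0, -0.0]
force: [0.8, 0.4, -4.2]
opening: 11.8
grip_force: 30.0
```

Run:
```python
from h import *
s=st()
```

```text
t 10.27 tcp [508.76 158.79 126.88] yaw 86.44 tilt z [-2.e-04 -1.e-04 -1.e+00] F [ 0.8  0.4 -4.2] M [ 0.01 -0.11 -0.01] open 11.8 grip 30.0
```

>>> {"method": "step_arm", "body": {
  "deltas": [
    [[0,0,0.7],0,0],
    [[0,0,1.4],0,0],
    [[0,0,2],0,0],
    [[0,0,2.8],0,0],
    [[0,0,2.8],0,0]
  ]
}}

```text
time: 10.68
tcp_pos: [508.8, 158.8, 124.1]
eef_rot: [0.729, 0.685, -0.0, -0.0]
force: [-0.9, -0.1, -4.2]
opening: 11.8
grip_force: 30.0
```

>>> {"method": "step_arm", "body": {
  "deltas": [
    [[0,0,0.5],0,0],
    [[0,0,1],0,0],
    [[0,0,1],0,0]
  ]
}}

```text
time: 10.93
tcp_pos: [508.9, 158.8, 123.4]
eef_rot: [0.729, 0.685, 0.0, 0.0]
force: [-0.4, 1.0, -3.8]
opening: 12.0
grip_force: 30.0
```

>>> {"method": "step_arm", "body": {
  "deltas": [
    [[0,0,0.3],0,0],
    [[0,0,0.5],0,0],
    [[0,0,0.5],0,0]
  ]
}}

```text
time: 11.18
tcp_pos: [509.0, 158.8, 123.2]
eef_rot: [0.729, 0.685, 0.0, 0.0]
force: [-1.4, -1.9, 2.9]
opening: 12.1
grip_force: 30.0
```

Run:
```python
from h import *
s=st()
```

```text
t 11.18 tcp [509.03 158.77 123.17] yaw 86.44 tilt z [ 4.e-04  0.e+00 -1.e+00] F [-1.4 -1.9  2.9] M [-0.01  0.19  0.08] open 12.1 grip 30.0
```

Contact reads about +7 N at the expected home height, so the gate is seated. I open the fingers.

>>> {"method": "step_arm", "body": {
  "deltas": [
    [[0,0,0],0,0.2],
    [[0,0,0],0,0.3],
    [[0,0,0],0,0.4],
    [[0,0,0],0,0.5],
    [[0,0,0],0,0.5]
  ]
}}

```text
time: 11.6
tcp_pos: [508.9, 158.9, 122.8]
eef_rot: [0.729, 0.685, 0.0, -0.0]
force: [-0.8, 0.4, 0.4]
opening: 42.9
grip_force: 0.0
```

>>> {"method": "step_arm", "body": {
  "deltas": [
    [[0,0,0],0,0.5],
    [[0,0,0],0,0.5],
    [[0,0,0],0,0.5]
  ]
}}

```text
time: 11.85
tcp_pos: [508.9, 158.8, 122.8]
eef_rot: [0.729, 0.685, 0.0, -0.0]
force: [-0.5, 0.2, 0.0]
opening: 45.9
grip_force: 0.0
```

Run:
```python
from h import *
s=st()
```

```text
t 11.85 tcp [508.87 158.8  122.76] yaw 86.44 tilt z [ 0.  0. -1.] F [-0.5  0.2  0. ] M [-0.03 -0.08 -0.04] open 45.9 grip 0.0
```

Now I rise clear, move back toward the robot's right and look.

>>> {"method": "step_arm", "body": {
  "deltas": [
    [[0,0,-15],0,0.5],
    [[0,0,-40],0,0.5],
    [[0,0,-75],0,0.5],
    [[0,0,-110],0,0.5],
    [[0,0,-145],0,0.5]
  ]
}}

```text
time: 12.27
tcp_pos: [508.4, 158.7, 269.2]
eef_rot: [0.729, 0.685, -0.0, -0.0]
force: [0.3, 0.5, 0.1]
opening: 46.1
grip_force: 0.0
```

>>> {"method": "step_arm", "body": {
  "deltas": [
    [[-30,-10,0],0,0.5],
    [[-70,-20,0],0,0.5],
    [[-110,-30,0],0,0.5],
    [[-150,-40,0],0,0.5],
    [[-190,-50,0],0,0.5]
  ]
}}

```text
time: 12.68
tcp_pos: [446.2, -29.1, 268.0]
eef_rot: [0.728, 0.685, 0.0, 0.0]
force: [0.9, -1.1, -0.3]
opening: 46.0
grip_force: 0.0
```

>>> {"method": "step_arm", "body": {
  "deltas": [
    [[-40,0,0],0,0.5],
    [[-80,0,0],0,0.5],
    [[-120,0,0],0,0.5],
    [[-120,0,0],0,0.5],
    [[-120,0,0],0,0.5]
  ]
}}

```text
time: 13.1
tcp_pos: [439.3, -149.4, 267.8]
eef_rot: [0.73, 0.683, 0.0, -0.0]
force: [-0.1, 0.3, -0.0]
opening: 46.1
grip_force: 0.0
```

Run:
```python
from h import *
s=st(); i=snap('side','e1'); j=snap('top','e2')
f=lambda a,x,y,w,h,k:cv2.resize(a['color'][y:y+h,x:x+w,::-1],None,fx=k,fy=k,interpolation=cv2.INTER_CUBIC)
o=np.zeros((600,800,3),np.uint8); o[:600,:400]=f(i,205,230,133,200,3)[:,:400]
b=f(j,190,175,130,150,3)[:450,:390]; o[:450,400:790]=b
cv2.imwrite('pics/c7.png',o)
```

```text
t 13.1 tcp [ 439.27 -149.36  267.78] yaw 86.19 tilt z [ 0.  0. -1.] F [-0.1  0.3 -0. ] M [-0.02 -0.07 -0.02] open 46.1 grip 0.0Traceback (most recent call last):
  File "<stdin>", line 4, in <module>
ValueError: could not broadcast input array from shape (600,399,3) into shape (600,400,3)
```

Run:
```python
from h import *
i=load('e1'); j=load('e2')
f=lambda a,x,y,w,h,k:cv2.resize(a['color'][y:y+h,x:x+w,::-1],None,fx=k,fy=k,interpolation=cv2.INTER_CUBIC)
cv2.imwrite('pics/c7.png',np.hstack([f(i,205,230,130,190,3),f(j,190,150,130,190,3)]))
```

```text
(no output)
```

View pics/c7.png

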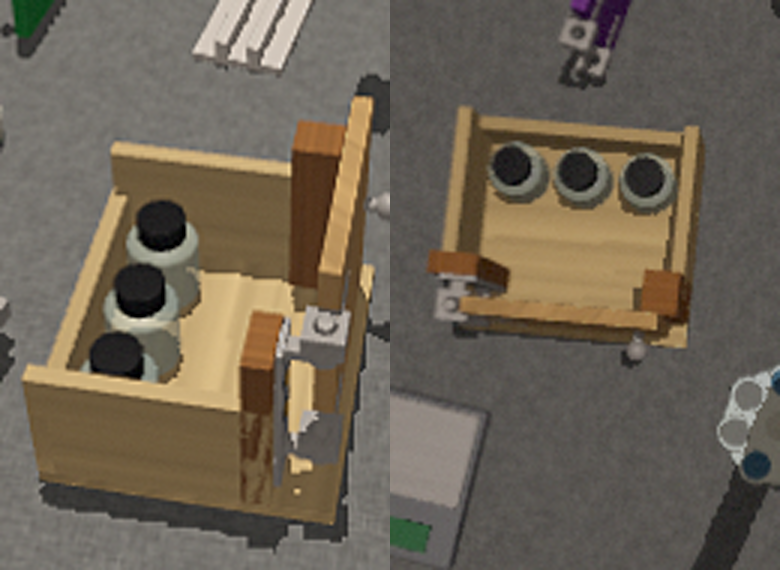

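In the side view the upper pin shows inside the knuckle at about (313,337), and in the top view the leaf lies against the stop post, with its free end at about (280,257). One numeric check of the free edge before I hand in.

Run:
```python
from h import *
j=load('e2'); D=lambda U,V:((U-390+.5)/3-.5+190,(V+.5)/3-.5+150)
P=lambda *p:np.round(atz(j,*D(*p),162),1)
print(P(660,313),P(657,328),P(462,298),P(460,313)); 
a=sum(map(np.array,(P(660,313),P(657,328))))/2-sum(map(np.array,(P(462,298),P(460,313))))/2
print('yaw deg',np.degrees(np.arctan2(a[0],-a[1])),a)
```

```text
[509.2  85.5 162. ] [498.8  87.3 162. ] [516.3 224.3 162. ] [505.8 225.3 162. ]
yaw deg -2.916086775325165 [  -7.05 -138.4     0.  ]
```

```bash
python3 -c "
from station import workorder; print(workorder.close_job())"
```

```text
the job is handed in; nothing more can be done
None
```

The wooden gate is hung on both pins, seated at the expected home height with light contact (about 7 N). It stands shut against the stop jamb, the arm is clear of it, and the job is handed in; no verdict came back.

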